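Fetch the sugar bowl from behind the tea cups

TASK

Clear all three amber cups off the shelf and stand them on the wooden board before you disturb the blue sugar bowl behind them; then, with the cups waiting there, fetch the bowl and stand it in the middle of the brass tray. Then put the cups back on the shelf, each centred on the coaster that matches the colour of its rim, whichever coaster it stood on before. Keep everything upright, and leave the white teapot where it is.

Things in the scene. Friction and masses are not known exactly. Their poses are not given: they have to be found in the camera images.
- sugar_bowl: open blue plastic sugar bowl, round, 64 mm across with upright sides from 14 mm up, 55 mm high, 100 g (may vary by 30 %); origin at the centre of its underside, z up. It starts at the back of a low aluminium shelf (flat top 80 mm above the table, 340 x 180 mm). A fixed aluminium back strip rises 30 mm above the shelf top about 10 mm behind the bowl. Two cups stand close on either side of it and one close in front, about 76 mm centre to centre, in a shuffled order
- cup_red: amber glass tea cup with a red painted rim and a red disc in its bottom, round, 56 mm across with upright sides from 30 mm up, 95 mm high, walls 3 mm, 130 g (may vary by 30 %); origin at the centre of its underside, z up. It starts on any one of the three coasters
- cup_green: amber glass tea cup with a green painted rim and a green disc in its bottom, round, 56 mm across with upright sides from 30 mm up, 95 mm high, walls 3 mm, 130 g (may vary by 30 %); origin at the centre of its underside, z up. It starts on any one of the three coasters
- cup_black: amber glass tea cup with a black painted rim and a black disc in its bottom, round, 56 mm across with upright sides from 30 mm up, 95 mm high, walls 3 mm, 130 g (may vary by 30 %); origin at the centre of its underside, z up. It starts on any one of the three coasters
- coaster_red: red round coaster, 74 mm across, 4 mm thick, fixed on the shelf; origin at the centre of its underside (top 4 mm above it). The coasters lie left of, right of and in front of the bowl's first place, in a shuffled order
- coaster_green: green round coaster, 74 mm across, 4 mm thick, fixed on the shelf; origin at the centre of its underside (top 4 mm above it). The coasters lie left of, right of and in front of the bowl's first place, in a shuffled order
- coaster_black: black round coaster, 74 mm across, 4 mm thick, fixed on the shelf; origin at the centre of its underside (top 4 mm above it). The coasters lie left of, right of and in front of the bowl's first place, in a shuffled order
- board: pale wooden board fixed flat on the table to one side of the shelf (left or right), 250 mm along its x, 130 mm along its y, 15 mm thick; origin at the centre of its underside (top 15 mm above it), empty at the start, room for three cups in a row along its x
- brass_tray: round brass tray, fixed on the table on the other side of the shelf, 150 mm across, its flat top 8 mm above its origin, which is the centre of its underside; a thin bead runs round its edge
- pot: white ceramic teapot, 128 mm across without handle and spout, 120 mm high, loose, beyond the board or the brass tray; origin at the centre of its underside. Not to be moved

How it is judged:
On the way, in this order (a step that is already met when the one before it is completed fails the run):
1. all three cups stand upright on the wooden board, let go, while the sugar bowl is still in its place (moved less than 25 mm) (x of cup_red in the frame of board between -0.125 and 0.125 m and y of cup_red in the frame of board between -0.065 and 0.065 m and z of cup_red in the frame of board between 0.01 and 0.021 m and angle between each of cup_red, cup_green, cup_black's own z axis and vertical below 0.1 rad and x of cup_green in the frame of board between -0.125 and 0.125 m and y of cup_green in the frame of board between -0.065 and 0.065 m and z of cup_green in the frame of board between 0.01 and 0.021 m and x of cup_black in the frame of board between -0.125 and 0.125 m and y of cup_black in the frame of board between -0.065 and 0.065 m and z of cup_black in the frame of board between 0.01 and 0.021 m and contact force between the fingers and cup_red below 0.3 N and contact force between the fingers and cup_green below 0.3 N and contact force between the fingers and cup_black below 0.3 N and distance of sugar_bowl from where it was at the start of the episode below 0.025 m), for 0.2 s.
2. the sugar bowl stands upright and let go in the middle of the brass tray (within 15 mm) while all three cups still stand on the board (linear speed of sugar_bowl below 0.02 m/s and angle between each of sugar_bowl, cup_red, cup_green, cup_black's own z axis and vertical below 0.1 rad and contact force between the fingers and sugar_bowl below 0.3 N and horizontal distance between sugar_bowl and brass_tray below 0.015 m and z of sugar_bowl in the frame of brass_tray between 0.004 and 0.013 m and x of cup_red in the frame of board between -0.125 and 0.125 m and y of cup_red in the frame of board between -0.065 and 0.065 m and z of cup_red in the frame of board between 0.01 and 0.021 m and x of cup_green in the frame of board between -0.125 and 0.125 m and y of cup_green in the frame of board between -0.065 and 0.065 m and z of cup_green in the frame of board between 0.01 and 0.021 m and x of cup_black in the frame of board between -0.125 and 0.125 m and y of cup_black in the frame of board between -0.065 and 0.065 m and z of cup_black in the frame of board between 0.01 and 0.021 m), for 0.2 s.
At the end, for the whole second after the job is handed in: Each cup stands upright, at rest and released on the coaster of its rim's colour, centre within 13 mm of the coaster's centre; the sugar bowl stands upright, at rest and released on the brass tray within 15 mm of its centre (linear speed of each of sugar_bowl, cup_red, cup_green, cup_black below 0.02 m/s and angle between each of sugar_bowl, cup_red, cup_green, cup_black's own z axis and vertical below 0.1 rad and contact force between the fingers and sugar_bowl below 0.3 N and horizontal distance between sugar_bowl and brass_tray below 0.015 m and z of sugar_bowl in the frame of brass_tray between 0.004 and 0.013 m and contact force between the fingers and cup_red below 0.3 N and horizontal distance between cup_red and coaster_red below 0.013 m and z of cup_red in the frame of coaster_red between 0 and 0.009 m and contact force between the fingers and cup_green below 0.3 N and horizontal distance between cup_green and coaster_green below 0.013 m and z of cup_green in the frame of coaster_green between 0 and 0.009 m and contact force between the fingers and cup_black below 0.3 N and horizontal distance between cup_black and coaster_black below 0.013 m and z of cup_black in the frame of coaster_black between 0 and 0.009 m); the robot touches nothing.
It fails at once if a cup or the sugar bowl is tipped by more than 0.6 rad (angle between any of cup_red, cup_green, cup_black, sugar_bowl's own z axis and vertical above 0.6 rad).
It fails at once if the white teapot is moved by more than 25 mm (distance of pot from where it was at the start of the episode above 0.025 m).
It also fails if it takes over 152 s, if anything falls off the work surface, if the arm or the gripper's body presses on something with over 40 N, if the wrist force passes 120 N, or if a joint passes its speed limit or range.

ROBOT

A 6-joint arm with a two-finger parallel gripper is mounted at the origin on the work surface. World frame = base frame: x ahead of the robot, y to its left, z up, the work surface at z = 0. Lengths are in m, angles in rad, forces in N, time in s.
With the tool pointing down it reaches from about 0.425 to 0.95 m from the base axis. Payload 14.7 kg.
Tool frame: the origin (TCP) lies at the very end of the fingers, on their centre line; the grasp point (between the pads) lies 19 mm behind it; z points along the fingers, y is the line along which they close (so a half turn about z gives the same grasp; the last joint's range is limited). The gripper opens to 85 mm and grips with 20 to 120 N. Pads are 22 mm wide; open, the fingers measure 114 mm over their backs; the gripper's body (76 mm by 85 mm) begins 54 mm behind the grasp point. The pads swing forward as they close: fully open they stand 13 mm farther back than shut.
Start: joints at [1.239, 0.48, 1.596, -0, 1.065, -0.047], TCP at [0.183, 0.624, 0.231] pointing down, gripper open.
Joint ranges: [-2.75, 2.75], [-0.82, 2.05], [0.23, 2.67], [-1.56, 4.7], [0.09, 2.69], [-2.92, 2.92]. Speed limits (rad/s): [1.89, 1.89, 2.39, 3.01, 3.01, 3.01].

INTERFACE

Orientations are given as [roll, pitch, yaw] about the fixed x, y, z axes, in that order (R = Rz(yaw) Ry(pitch) Rx(roll)).
In Python, from plant import state, get_image, sign_off, boxes_of, masks_of, spot_point gives the robot as it stands.
- The arm moves only by the tool move_arm, never from a script. Its argument "increments" is text: rows parted by semicolons, each of 7 numbers parted by spaces: the shift along the tool's x, y, z in units of 50 mm (1.0 is 50 mm), then the turn, a rotation vector about the tool's x, y, z in units of 6 degrees (1.0 is 6 degrees), then the closure in counts, from 0 (fully open) to 255 (shut). A call has 1 to 8 rows; each row shifts and turns the commanded pose from where the row before left it, along the tool's axes as they then stand; what a row does not reach is not made up. A row lasts 1/10 s, in which the tool goes at most 50 mm and 8.59 degrees, less where a joint would pass 70% of its speed; a pose out of reach is approached as far as the arm can. A call is refused whole if a number of a shift passes 1 or a number of a turn 1, either way. A call with a gripper value outside its range is refused whole. The fingers move at their own pace and stop on an object; "newtons" is the grip in N (left out, the last holds). Time passes only in rows, so rows that do not move let the fingers close. It gives the time, the measured TCP pose, the force, the opening and the grip force at its end, in the units of the state.
- state(): the state, without advancing time (a new reading comes with each control period).
- get_image(name): name is "scene" or "side" or "wrist"; returns a dict with "image" (480x640x3 uint8, red, green, blue), "camera_matrix" (3x3 intrinsics, pixels), "world_from_camera" (4x4, takes a point from camera to world coordinates); the wrist camera has in their place "mount" (4x4, takes a point from camera to tool coordinates, whose origin is the TCP and whose axes are the flange's). Camera axes: x right, y down, z forward; pixel columns grow to the right and rows downward; lengths in m; the calibration is good to about 2 mm. A picture is of the moment at which its call begins: read the wrist's pose just before it. There is no depth.
- sign_off(): hands the job in; it is judged then, once.
Trained networks look in the newest picture that a camera, given by its name, has taken for a name from the list of things; names that differ only in an ending like _2 or _b are one class to them, and where a whole thing is asked for, a point or a joint stands for the part that bears it (a point fixed in the world has none). Each returns a list of dicts, best first, with "conf" (0 to 1); they miss things now and then, are a little off and sometimes report something else, mostly with a low value. They report only what shows in the picture. A call takes as long as a camera call.
- boxes_of(thing, camera): "at" ([x, y, z] in m, in world coordinates, good to about 4 mm: the middle of the surface that is visible of it).
- masks_of(thing, camera): "pixels" (480x640 bool, what is visible of it).
- spot_point(thing, camera): "at" ([x, y, z] in m, in world coordinates, good to about 4 mm: a listed point, or the origin of a listed thing).
The state is a dict: "time": time; "q": joint angles; "joint_velocities": joint speeds; "tau": joint torques, N m; "tcp_pos": TCP position; "eef_rot": TCP orientation; "contact_force": force on the tool from outside, world axes, zero at the start; "ft_torque": the same for the moment, N m; "finger_gap": finger opening in m; "grip_force": force on a finger pad.
Only numpy, scipy, OpenCV 4.12 (cv2) and the standard library are available. Lean on these libraries where they do the work, as an engineer would, in place of code of your own. Each camera call takes 0.05 s, during which the arm holds its last target. There are 200 camera calls.

## Working session

There is one attempt and no reset: what is moved stays moved. The work goes in short steps, Python scripts to look and compute and a tool call to move; the robot and the scene stay as the last step left them, time stands still between calls to the robot, and variables do not carry over. Pictures are saved under pics/ and viewed, at most 14 in all, crops included, and the job is handed in when it is done.

Besides the shell and the picture viewer there is one more tool, called after ">>>" as name(argument=value, ...) on one line, values as JSON. move_arm: Moves the arm, as the interface text tells. Its arguments: {"type":"object","properties":{"increments":{"type":"string"},"newtons":{"type":"number"}},"required":["increments"]}

```bash
mkdir -p pics; ls
cat > h.py <<'E'
import numpy as np, cv2
from plant import state,get_image,sign_off,boxes_of,masks_of,spot_point
def snap(cam,fn):
    d=get_image(cam); cv2.imwrite('pics/'+fn,d['image'][:,:,::-1]); return d
E
python3 - <<'E'
from h import *
s=state();print(s['time'],s['tcp_pos'],s['eef_rot'],s['finger_gap'])
for c in ['scene','side']:
    d=snap(c,c+'0.png')
    print(c,np.round(d['world_from_camera'],3).tolist())
    for t in ['sugar_bowl','cup_red','cup_green','cup_black','coaster_red','coaster_green','coaster_black','board','brass_tray','pot']:
        print(t,[(np.round(r['at'],3).tolist(),round(r['conf'],2)) for r in spot_point(t,c)[:2]])
print(state()['time'])
E
```

```text
pics
0.0 [0.18246038 0.62341693 0.23064559] [-3.14034051e+00 -5.77292048e-05  2.85680204e+00] 0.08553949789833229
scene [[0.857, 0.387, -0.34, 0.943], [0.514, -0.667, 0.539, -0.552], [-0.018, -0.637, -0.771, 0.855], [0.0, 0.0, 0.0, 1.0]]
sugar_bowl []
cup_red [([0.666, 0.074, 0.084], 0.8)]
cup_green [([0.584, 0.001, 0.085], 0.69)]
cup_black [([0.664, -0.076, 0.084], 0.75)]
coaster_red [([0.578, 0.0, 0.079], 0.62)]
coaster_green []
coaster_black [([0.657, -0.074, 0.083], 0.75)]
board [([0.486, -0.336, 0.0], 0.72)]
brass_tray [([0.464, 0.329, 0.002], 0.7)]
pot [([0.719, -0.337, -0.002], 0.59)]
side [[-0.999, -0.027, 0.031, 0.557], [-0.041, 0.703, -0.71, 0.807], [-0.002, -0.711, -0.703, 0.881], [0.0, 0.0, 0.0, 1.0]]
sugar_bowl [([0.666, 0.004, 0.084], 0.78)]
cup_red [([0.662, 0.074, 0.087], 0.88), ([0.588, 0.002, 0.083], 0.69)]
cup_green [([0.586, -0.003, 0.083], 0.9)]
cup_black [([0.662, -0.076, 0.083], 0.89), ([0.462, 0.337, -0.001], 0.49)]
coaster_red [([0.59, 0.002, 0.077], 0.57)]
coaster_green [([0.666, 0.0, 0.08], 0.58), ([0.664, 0.074, 0.077], 0.5)]
coaster_black [([0.663, -0.076, 0.081], 0.52)]
board [([0.483, -0.337, -0.007], 0.74), ([0.461, 0.332, -0.001], 0.36)]
brass_tray [([0.461, 0.333, -0.002], 0.74), ([0.723, -0.338, -0.001], 0.47)]
pot [([0.721, -0.339, 0.001], 0.56)]
1.1
```

View pics/scene0.png

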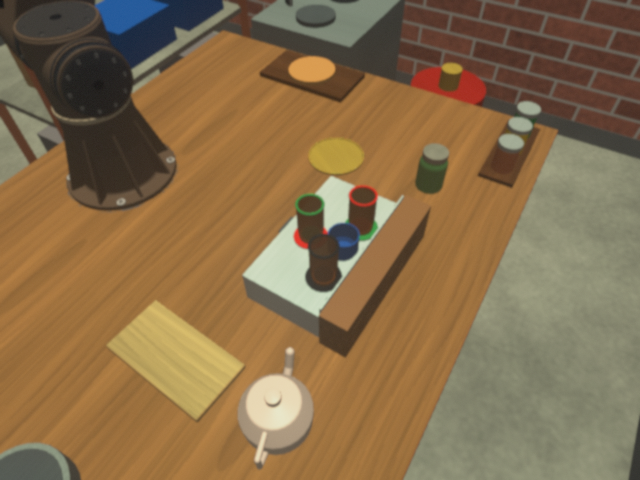

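View pics/side0.png

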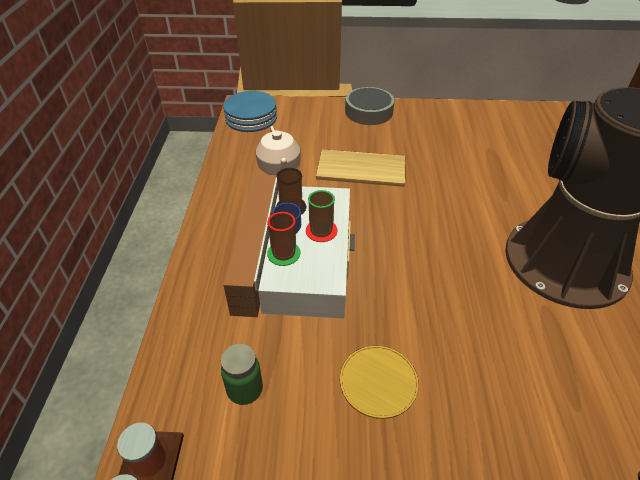

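The scene view shows the red cup (362,210) on green, the green cup (310,215) on red and the black cup (323,262) on black. The bowl is at (343,240), the board at (175,358), the tray at (336,156) and the pot at (275,405). The side view agrees, and it shows a brown block behind the shelf at (255,240). Next I'll get the board's heading and the block's height.

Run:
```python
from h import *
D={c:get_image(c) for c in ['scene','side']}
def ray(d,u,v):
    T=d['world_from_camera'];r=T[:3,:3]@np.linalg.solve(d['camera_matrix'],[u,v,1]);return T[:3,3],r
def onz(d,u,v,z):
    o,r=ray(d,u,v);return o+r*(z-o[2])/r[2]
def tri(p,q):
    o,r=ray(D['scene'],*p);a,b=ray(D['side'],*q)
    s=np.linalg.lstsq(np.c_[r,-b],a-o,rcond=None)[0];x=o+s[0]*r;y=a+s[1]*b
    return ((x+y)/2).round(3),np.linalg.norm(x-y).round(3)
print('block',tri((430,207),(228,283)),tri((403,196),(258,288)),tri((346,352),(275,180)))
for c in D:
    for t,z in [('board',.015),('brass_tray',.008)]:
        m=masks_of(t,c)[0]['pixels'];cs,_=cv2.findContours(m.astype('uint8'),0,1)
        k=max(cs,key=cv2.contourArea)[:,0]
        P=np.array([onz(D[c],u,v,z)[:2] for u,v in k])*1000
        print(c,t,cv2.minAreaRect(P.astype('float32')))
```

```text
block (array([0.771, 0.184, 0.103]), np.float64(0.01)) (array([0.707, 0.191, 0.098]), np.float64(0.006)) (array([ 0.743, -0.192,  0.06 ]), np.float64(0.063))
scene board ((485.7440185546875, -339.14263916015625), (130.9588165283203, 253.920166015625), 84.7518310546875)
scene brass_tray ((463.7901306152344, 330.29248046875), (146.17153930664062, 151.69850158691406), 29.641071319580078)
side board ((482.78216552734375, -330.1944580078125), (148.6129913330078, 250.64773559570312), 84.71797180175781)
side brass_tray ((462.39910888671875, 331.851318359375), (152.34024047851562, 150.21572875976562), 84.186767578125)
```

>>> move_arm(increments="0 0 0 0 0 1 0;0 0 0 0 0 1 0;0 0 0 0 0 1 0;0 0 0 0 0 1 0")

```text
time: 1.8
tcp_pos: [0.1826, 0.6238, 0.2313]
eef_rot: [-3.142, 0.0, 2.434]
contact_force: [0.6, -0.0, -0.2]
finger_gap: 0.0851
grip_force: 0.0
```

>>> move_arm(increments="0 0 -0.1 0 0 1 0;0 0 -0.1 0 0 1 0;0 0 -0.1 0 0 1 0;0 0 -0.1 0 0 1 0;0 0 -0.1 0 0 1 0;0 0 -0.1 0 0 1 0;0 0 0 0 0 1 0;0 0 0 0 0 1 0")

```text
time: 2.6
tcp_pos: [0.1826, 0.6239, 0.2615]
eef_rot: [3.141, -0.0, 1.596]
contact_force: [-0.8, -0.0, 0.8]
finger_gap: 0.085
grip_force: 0.0
```

>>> move_arm(increments="-0.8 0.5 0 0 0 0.24 0;-0.8 0.5 0 0 0 0 0;-0.8 0.5 0 0 0 0 0;-0.8 0.5 0 0 0 0 0;-0.8 0.5 0 0 0 0 0;-0.8 0.5 0 0 0 0 0;-0.8 0.5 0 0 0 0 0;-0.8 0.5 0 0 0 0 0")

```text
time: 3.4
tcp_pos: [0.3857, 0.3037, 0.2616]
eef_rot: [3.141, -0.0, 1.575]
contact_force: [0.0, 0.8, -0.0]
finger_gap: 0.0852
grip_force: 0.0
```

>>> move_arm(increments="-0.8 0.5 0 0 0 0 0;-0.8 0.5 0 0 0 0 0;-0.8 0.5 0 0 0 0 0;-0.8 0.5 0 0 0 0 0;0 0 0 0 0 0 0;0 0 0 0 0 0 0")

```text
time: 4.0
tcp_pos: [0.486, 0.1448, 0.2612]
eef_rot: [-3.141, -0.0, 1.572]
contact_force: [-0.5, 1.6, 0.5]
finger_gap: 0.0854
grip_force: 0.0
```

>>> move_arm(increments="-0.8 0.5 0 0 0 0 0;-0.8 0.5 0 0 0 0 0;-0.8 0.5 0 0 0 0 0;-0.5 0.5 0 0 0 0 0;0 0 0 0 0 0 0;0 0 0 0 0 0 0")

```text
time: 4.6
tcp_pos: [0.5859, 0.002, 0.2609]
eef_rot: [-3.141, -0.0, 1.575]
contact_force: [-0.8, 0.1, -0.5]
finger_gap: 0.0855
grip_force: 0.0
```

Run:
```python
from h import *
s=state();print(s['tcp_pos'],s['eef_rot'])
d=snap('wrist','w1.png');print(d['mount'].round(3).tolist())
for t in ['sugar_bowl','cup_red','cup_green','cup_black','coaster_red','coaster_green','coaster_black']:
    print(t,[(np.round(r['at'],3).tolist(),round(r['conf'],2)) for r in spot_point(t,'wrist')[:2]])
```

```text
[0.58594936 0.00200961 0.26093736] [-3.14070448e+00 -3.73220069e-04  1.57509976e+00]
[[0.001, -0.961, -0.277, 0.07], [1.0, 0.001, 0.001, 0.001], [-0.001, -0.277, 0.961, -0.143], [0.0, 0.0, 0.0, 1.0]]
sugar_bowl [([0.666, 0.004, 0.084], 0.92)]
cup_red [([0.667, 0.075, 0.089], 0.69)]
cup_green [([0.589, 0.003, 0.083], 0.91)]
cup_black [([0.66, -0.077, 0.082], 0.81)]
coaster_red []
coaster_green []
coaster_black []
```

View pics/w1.png

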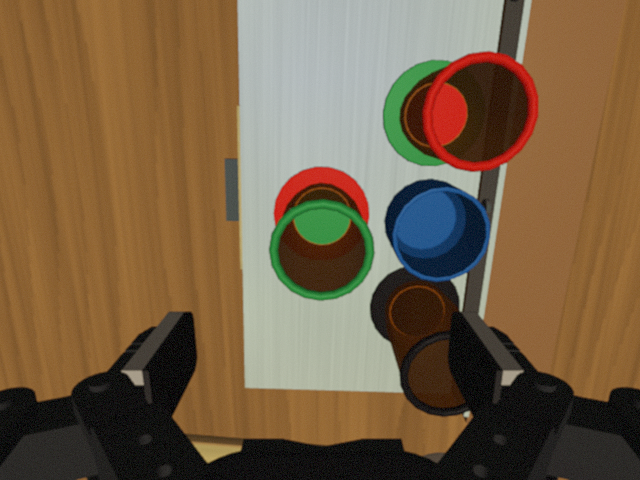

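The wrist view confirms the layout: green cup (322,250) over red coaster, red cup (480,112) over green, bowl (440,232) and black cup (440,372). I'll descend and grip high, above the bowl's rim.

>>> move_arm(increments="0 0.05 0.6 0 0 0 0;0 0 0.6 0 0 0 0;0 0 0.6 0 0 0 0;0 0 0.56 0 0 0 0;0 0 0 0 0 0 0;0 0 0 0 0 0 255;0 0 0 0 0 0 255;0 0 0 0 0 0 255", newtons=25)

```text
time: 5.8
tcp_pos: [0.5895, 0.0011, 0.145]
eef_rot: [3.139, 0.0, 1.575]
contact_force: [-1.4, -1.5, 4.8]
finger_gap: 0.055
grip_force: 25.8
```

>>> move_arm(increments="0 0 0 0 0 0 255;0 0 0 0 0 0 255;0 0 0 0 0 0 255;0 0 0 0 0 0 255")

```text
time: 6.2
tcp_pos: [0.5895, 0.0011, 0.1451]
eef_rot: [3.139, 0.0, 1.575]
contact_force: [-1.8, 0.2, 6.0]
finger_gap: 0.0545
grip_force: 25.8
```

>>> move_arm(increments="0 0 -0.3 0 0 0 255;0 0 -0.6 0 0 0 255;0 0 -0.8 0 0 0 255;0 0 -0.7 0 0 0 255;-0.5 0 0 0 0 0 255;-0.8 -0.1 0 0 0 0 255;-0.8 -0.1 0 0 0 0 255;-0.8 -0.1 0 0 0 0 255")

```text
time: 7.0
tcp_pos: [0.5744, -0.1452, 0.2649]
eef_rot: [3.139, 0.001, 1.576]
contact_force: [0.7, 0.1, -0.8]
finger_gap: 0.0552
grip_force: 27.4
```

>>> move_arm(increments="-0.8 -0.1 0 0 0 0 255;-0.8 -0.1 0 0 0 0 255;-0.8 0 0 0 0 0 255;-0.8 0 0 0 0 0 255;-0.7 0 0 0 0 0 255;-0.5 0 0 0 0 0 255;0 0 0.4 0 0 0 255;0 0 0.8 0 0 0 255")

```text
time: 7.8
tcp_pos: [0.567, -0.3664, 0.2067]
eef_rot: [3.136, 0.004, 1.574]
contact_force: [1.0, 0.5, -1.6]
finger_gap: 0.0548
grip_force: 27.4
```

>>> move_arm(increments="0 0 0.8 0 0 0 255;0 0 0.8 0 0 0 255;0 0 0.4 0 0 0 255;0 0 0.2 0 0 0 255;0 0 0.2 0 0 0 255;0 0 0 0 0 0 255")

```text
time: 8.4
tcp_pos: [0.5654, -0.364, 0.0834]
eef_rot: [3.141, 0.0, 1.575]
contact_force: [0.1, -0.4, -1.0]
finger_gap: 0.055
grip_force: 27.4
```

>>> move_arm(increments="0 0 0.1 0 0 0 255;0 0 0.04 0 0 0 255;0 0 0 0 0 0 255;0 0 0 0 0 0 0;0 0 0 0 0 0 0;0 0 0 0 0 0 0;0 0 0 0 0 0 0;0 0 0 0 0 0 0")

```text
time: 9.2
tcp_pos: [0.5653, -0.364, 0.0764]
eef_rot: [3.142, 0.0, 1.575]
contact_force: [0.6, -0.2, 0.0]
finger_gap: 0.0855
grip_force: 0.0
```

>>> move_arm(increments="0 0 -0.5 0 0 0 0;0 0 -0.9 0 0 0 0;0 0 -0.9 0 0 0 0;0 0 -0.9 0 0 0 0;0.4 0.1 -0.6 0 0 0 0;0.8 0.25 0 0 0 0 0;0.8 0.25 0 0 0 0 0;0.8 0.25 0 0 0 0 0")

```text
time: 10.0
tcp_pos: [0.6074, -0.2225, 0.2667]
eef_rot: [3.141, 0.0, 1.574]
contact_force: [1.3, -0.1, -0.4]
finger_gap: 0.0855
grip_force: 0.0
```

>>> move_arm(increments="0.8 0.3 0 0 0 0 0;0.8 0.3 0 0 0 0 0;0.8 0.3 0 0 0 0 0;0.56 0.2 0 0 0 0 0;0 0 0.4 0 0 0 0;0 0 0.4 0 0 0 0;0 0 0 0 0 0 0;0 0 0 0 0 0 0")

```text
time: 10.8
tcp_pos: [0.6615, -0.0756, 0.2265]
eef_rot: [-3.141, -0.0, 1.575]
contact_force: [-0.1, -0.1, 0.6]
finger_gap: 0.0853
grip_force: 0.0
```

Run:
```python
from h import *
s=state();print(s['tcp_pos'],s['eef_rot'])
for c in ['wrist','side']:
  d=snap(c,c+'2.png')
  for t in ['sugar_bowl','cup_black','cup_green','coaster_black','coaster_red']:
    print(t,[(np.round(r['at'],3).tolist(),round(r['conf'],2)) for r in spot_point(t,c)[:2]])
```

```text
[ 0.6614761  -0.07560779  0.22649323] [-3.14101701e+00 -9.04460309e-05  1.57486068e+00]
sugar_bowl [([0.665, 0.006, 0.082], 0.66)]
cup_black [([0.661, -0.076, 0.082], 0.8)]
cup_green []
coaster_black []
coaster_red [([0.584, -0.002, 0.081], 0.77)]
sugar_bowl [([0.667, 0.001, 0.082], 0.57)]
cup_black [([0.658, -0.076, 0.082], 0.72)]
cup_green [([0.561, -0.366, 0.018], 0.85), ([0.588, 0.0, 0.073], 0.38)]
coaster_black [([0.662, -0.077, 0.081], 0.49)]
coaster_red [([0.587, 0.005, 0.075], 0.75)]
```

View pics/side2.png

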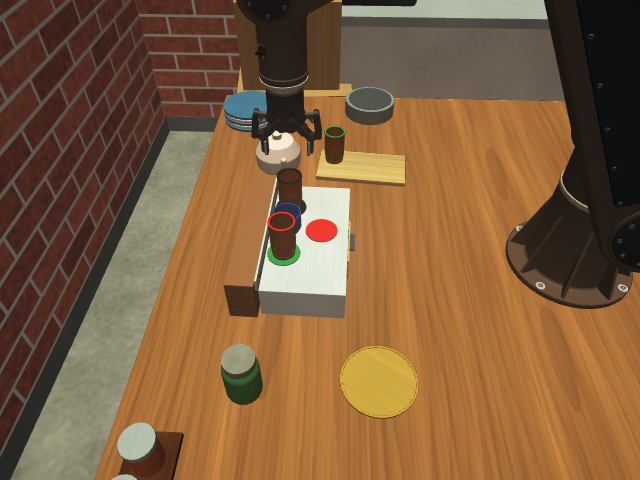

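The side view shows the green cup upright on the board (335,145) and the gripper over the black cup (290,190). Descending.

>>> move_arm(increments="0 0 0.6 0 0 0 0;0 0 0.6 0 0 0 0;0 0 0.43 0 0 0 0;0 0 0 0 0 0 0;0 0 0 0 0 0 255;0 0 0 0 0 0 255;0 0 0 0 0 0 255;0 0 0 0 0 0 255")

```text
time: 12.2
tcp_pos: [0.6624, -0.0757, 0.1465]
eef_rot: [3.139, 0.0, 1.575]
contact_force: [-1.8, 0.6, 7.6]
finger_gap: 0.0544
grip_force: 26.7
```

>>> move_arm(increments="0 0 0 0 0 0 255;0 0 -0.3 0 0 0 255;0 0 -0.6 0 0 0 255;0 0 -0.8 0 0 0 255;0 0 -0.7 0 0 0 255;-0.4 0 0 0 0 0 255;-0.6 -0.4 0 0 0 0 255;-0.6 -0.5 0 0 0 0 255")

```text
time: 13.0
tcp_pos: [0.6168, -0.1566, 0.2655]
eef_rot: [3.141, 0.0, 1.576]
contact_force: [-0.1, -0.6, -1.8]
finger_gap: 0.0542
grip_force: 27.5
```

>>> move_arm(increments="-0.7 -0.6 0 0 0 0 255;-0.7 -0.6 0 0 0 0 255;-0.7 -0.6 0 0 0 0 255;-0.6 -0.5 0 0 0 0 255;-0.4 -0.3 0 0 0 0 255;0 0 0.4 0 0 0 255;0 0 0.8 0 0 0 255;0 0 0.8 0 0 0 255")

```text
time: 13.8
tcp_pos: [0.4876, -0.3124, 0.1649]
eef_rot: [3.14, 0.002, 1.574]
contact_force: [-0.5, -0.2, -2.2]
finger_gap: 0.0545
grip_force: 27.5
```

>>> move_arm(increments="0 0 0.8 0 0 0 255;0 0 0.5 0 0 0 255;0 0 0.3 0 0 0 255;0 0 0.14 0 0 0 255;0 0 0 0 0 0 255;0 0 0 0 0 0 255")

```text
time: 14.4
tcp_pos: [0.4878, -0.3117, 0.0785]
eef_rot: [3.141, 0.001, 1.575]
contact_force: [0.1, 0.8, -0.8]
finger_gap: 0.0542
grip_force: 27.0
```

>>> move_arm(increments="0 0 0.03 0 0 0 255;0 0 0 0 0 0 0;0 0 0 0 0 0 0;0 0 0 0 0 0 0;0 0 0 0 0 0 0;0 0 -0.5 0 0 0 0;0 0 -0.9 0 0 0 0;0 0 -0.9 0 0 0 0")

```text
time: 15.2
tcp_pos: [0.487, -0.3108, 0.1922]
eef_rot: [-3.14, -0.001, 1.575]
contact_force: [2.1, -0.8, -0.2]
finger_gap: 0.086
grip_force: 0.0
```

>>> move_arm(increments="0 0 -0.9 0 0 0 0;0.4 0.1 -0.6 0 0 0 0;0.8 0.4 0 0 0 0 0;0.8 0.4 0 0 0 0 0;0.8 0.4 0 0 0 0 0;0.8 0.4 0 0 0 0 0;0.8 0.4 0 0 0 0 0;0.8 0.4 0 0 0 0 0")

```text
time: 16.0
tcp_pos: [0.612, -0.0489, 0.2664]
eef_rot: [3.141, 0.0, 1.575]
contact_force: [0.6, -0.8, 0.7]
finger_gap: 0.0854
grip_force: 0.0
```

>>> move_arm(increments="0.8 0.4 0 0 0 0 0;0.8 0.4 0 0 0 0 0;0.8 0.2 0 0 0 0 0;0.1 0.06 0.4 0 0 0 0;0 0 0.4 0 0 0 0;0 0 0 0 0 0 0;0 0 0 0 0 0 0")

```text
time: 16.7
tcp_pos: [0.6638, 0.0743, 0.2265]
eef_rot: [-3.141, 0.0, 1.575]
contact_force: [-0.2, -0.6, 0.1]
finger_gap: 0.0859
grip_force: 0.0
```

Run:
```python
from h import *
s=state();print(s['tcp_pos'],s['eef_rot'])
for c in ['wrist','scene']:
  d=snap(c,c+'3.png')
  for t in ['sugar_bowl','cup_red','cup_black','cup_green','coaster_black','coaster_green']:
    print(t,[(np.round(r['at'],3).tolist(),round(r['conf'],2)) for r in spot_point(t,c)[:2]])
```

```text
[0.66377791 0.07433064 0.22646827] [-3.14090391e+00  8.60386962e-05  1.57489464e+00]
sugar_bowl [([0.665, 0.001, 0.083], 0.58)]
cup_red [([0.665, 0.076, 0.089], 0.89)]
cup_black []
cup_green []
coaster_black [([0.663, -0.073, 0.083], 0.71)]
coaster_green []
sugar_bowl [([0.662, 0.002, 0.079], 0.68)]
cup_red [([0.663, 0.074, 0.082], 0.73)]
cup_black [([0.491, -0.312, 0.015], 0.57)]
cup_green [([0.56, -0.363, 0.017], 0.85)]
coaster_black [([0.659, -0.075, 0.081], 0.71)]
coaster_green [([0.669, 0.073, 0.082], 0.65)]
```

View pics/wrist3.png

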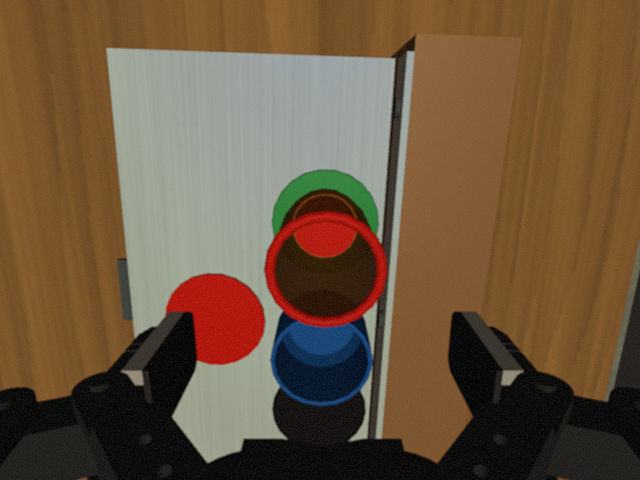

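The red cup (325,268) is centred between the fingers on the green coaster, and the bowl (322,360) hasn't moved.

>>> move_arm(increments="0 0 0.6 0 0 0 0;0 0 0.6 0 0 0 0;0 0 0.43 0 0 0 0;0 0 0 0 0 0 0;0 0 0 0 0 0 255;0 0 0 0 0 0 255;0 0 0 0 0 0 255;0 0 0 0 0 0 255")

```text
time: 18.2
tcp_pos: [0.6649, 0.0746, 0.1465]
eef_rot: [3.139, -0.0, 1.575]
contact_force: [1.0, 0.2, 7.7]
finger_gap: 0.0543
grip_force: 26.5
```

>>> move_arm(increments="0 0 0 0 0 0 255;0 0 -0.3 0 0 0 255;0 0 -0.6 0 0 0 255;0 0 -0.8 0 0 0 255;0 0 -0.7 0 0 0 255;-0.3 -0.3 0 0 0 0 255;-0.6 -0.5 0 0 0 0 255;-0.8 -0.5 0 0 0 0 255")

```text
time: 19.0
tcp_pos: [0.5987, -0.0105, 0.2664]
eef_rot: [3.14, -0.0, 1.577]
contact_force: [0.6, -1.5, -1.7]
finger_gap: 0.0545
grip_force: 27.3
```

>>> move_arm(increments="-0.8 -0.5 0 0 0 0 255;-0.8 -0.5 0 0 0 0 255;-0.8 -0.5 0 0 0 0 255;-0.8 -0.5 0 0 0 0 255;-0.8 -0.5 0 0 0 0 255;-0.8 -0.5 0 0 0 0 255;-0.8 -0.5 0 0 0 0 255;-0.7 -0.3 0 0 0 0 255")

```text
time: 19.8
tcp_pos: [0.4088, -0.3283, 0.2664]
eef_rot: [3.141, 0.001, 1.574]
contact_force: [1.6, 0.1, -2.3]
finger_gap: 0.0542
grip_force: 27.3
```

>>> move_arm(increments="-0.46 -0.15 0 0 0 0 255;0 0 0.4 0 0 0 255;0 0 0.8 0 0 0 255;0 0 0.8 0 0 0 255;0 0 0.8 0 0 0 255;0 0 0.5 0 0 0 255;0 0 0.3 0 0 0 255;0 0 0 0 0 0 255")

```text
time: 20.6
tcp_pos: [0.4027, -0.3491, 0.084]
eef_rot: [-3.14, -0.002, 1.575]
contact_force: [0.1, -0.4, -1.2]
finger_gap: 0.0544
grip_force: 27.3
```

>>> move_arm(increments="0 0 0.1 0 0 0 255;0 0 0.04 0 0 0 255;0 0 0 0 0 0 255;0 0 0 0 0 0 0;0 0 0 0 0 0 0;0 0 0 0 0 0 0;0 0 0 0 0 0 0;0 0 -0.5 0 0 0 0")

```text
time: 21.4
tcp_pos: [0.402, -0.3484, 0.101]
eef_rot: [-3.138, -0.003, 1.575]
contact_force: [1.2, -0.7, 1.0]
finger_gap: 0.0853
grip_force: 0.0
```

>>> move_arm(increments="0 0 -0.9 0 0 0 0;0 0 -0.9 0 0 0 0;0 0 -0.9 0 0 0 0;0 0 -0.6 0 0 -1 0;0 0 0 0 0 -1 0;0 0 0 0 0 -1 0;0 0 0 0 0 -1 0;0 0 0 0 0 -1 0")

```text
time: 22.2
tcp_pos: [0.4032, -0.3495, 0.2679]
eef_rot: [3.142, 0.0, 2.103]
contact_force: [-0.3, 0.1, -0.4]
finger_gap: 0.0852
grip_force: 0.0
```

>>> move_arm(increments="0 0 0 0 0 -1 0;0 0 0 0 0 -1 0;0 0 0 0 0 -1 0;0 0 0 0 0 -1 0;0 0 0 0 0 -1 0;0 0 0 0 0 -1 0;0 0 0 0 0 -1 0;0 0 0 0 0 -1 0")

```text
time: 23.0
tcp_pos: [0.4031, -0.3495, 0.2678]
eef_rot: [3.142, -0.0, 2.941]
contact_force: [1.0, -0.8, -0.5]
finger_gap: 0.0854
grip_force: 0.0
```

>>> move_arm(increments="0 0 0 0 0 -1 0;0 0 0 0 0 -0.96 0;0 0 0 0 0 0 0")

```text
time: 23.3
tcp_pos: [0.4031, -0.3495, 0.2678]
eef_rot: [3.141, -0.0, -3.14]
contact_force: [-0.5, 0.0, 0.2]
finger_gap: 0.0856
grip_force: 0.0
```

Run:
```python
from h import *
s=state();print(s['tcp_pos'],s['eef_rot'])
for c in ['scene','side']:
  d=snap(c,c+'4.png')
  for t in ['sugar_bowl','cup_red','cup_black','cup_green','coaster_black','coaster_green','coaster_red','brass_tray']:
    print(t,[(np.round(r['at'],3).tolist(),round(r['conf'],2)) for r in spot_point(t,c)[:2]])
```

```text
[ 0.40313888 -0.34952423  0.26778517] [ 3.14149988e+00 -1.05585267e-04 -3.13962357e+00]
sugar_bowl [([0.664, -0.002, 0.079], 0.77)]
cup_red [([0.402, -0.353, 0.014], 0.8)]
cup_black [([0.486, -0.315, 0.017], 0.87)]
cup_green [([0.56, -0.362, 0.016], 0.94), ([0.661, -0.078, 0.082], 0.42)]
coaster_black [([0.659, -0.076, 0.083], 0.66), ([0.56, -0.363, 0.02], 0.17)]
coaster_green [([0.666, 0.076, 0.08], 0.69)]
coaster_red [([0.581, -0.002, 0.078], 0.7)]
brass_tray [([0.466, 0.335, -0.0], 0.78)]
sugar_bowl [([0.664, 0.002, 0.085], 0.82)]
cup_red [([0.401, -0.349, 0.018], 0.97)]
cup_black [([0.487, -0.313, 0.014], 0.83), ([0.666, 0.0, 0.081], 0.19)]
cup_green [([0.563, -0.364, 0.015], 0.55)]
coaster_black [([0.664, -0.078, 0.08], 0.71)]
coaster_green [([0.664, 0.074, 0.078], 0.81)]
coaster_red [([0.588, 0.005, 0.076], 0.92), ([0.66, -0.079, 0.084], 0.5)]
brass_tray [([0.462, 0.332, -0.001], 0.92)]
```

View pics/scene4.png

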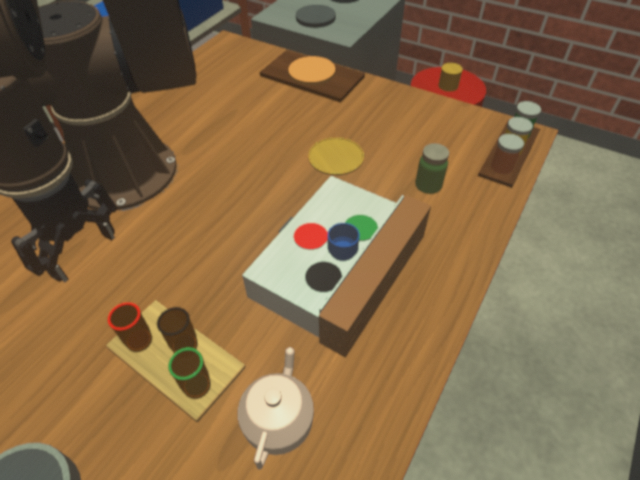

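All three cups stand upright on the board: red (128,325), black (176,328) and green (188,370). The bowl (343,240) is still in place, so I'll fetch it with the fingers closing along y.

>>> move_arm(increments="-0.5 0.7 0 0 0 0 0;-0.5 0.7 0 0 0 0 0;-0.5 0.7 0 0 0 0 0;-0.5 0.7 0 0 0 0 0;-0.5 0.7 0 0 0 0 0;-0.5 0.7 0 0 0 0 0;-0.5 0.7 0 0 0 0 0;-0.5 0.7 0 0 0 0 0")

```text
time: 25.0
tcp_pos: [0.604, -0.0679, 0.2679]
eef_rot: [-3.142, 0.0, -3.141]
contact_force: [0.8, -0.9, 0.5]
finger_gap: 0.0853
grip_force: 0.0
```

>>> move_arm(increments="-0.6 0.7 0 0 0 0 0;-0.62 0.7 0 0 0 0 0;0 0 0.7 0 0 0 0;0 0 0.7 0 0 0 0;0 0 0.6 0 0 0 0;0 0 0 0 0 0 0;0 0 0 0 0 0 0")

```text
time: 25.7
tcp_pos: [0.6643, 0.0003, 0.1682]
eef_rot: [3.142, -0.001, 3.142]
contact_force: [0.9, 0.6, 0.3]
finger_gap: 0.0856
grip_force: 0.0
```

Run:
```python
from h import *
s=state();print(s['tcp_pos'],s['eef_rot'])
d=snap('wrist','w5.png')
print([(np.round(r['at'],3).tolist(),round(r['conf'],2)) for r in spot_point('sugar_bowl','wrist')[:2]])
```

```text
[6.64305540e-01 3.48003074e-04 1.68206000e-01] [ 3.14154899e+00 -5.15449312e-04  3.14152448e+00]
[([0.664, 0.003, 0.082], 0.9), ([0.581, -0.002, 0.08], 0.41)]
```

View pics/w5.png

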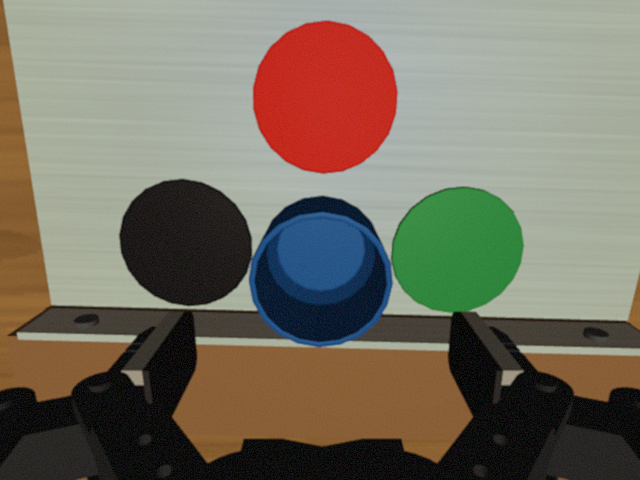

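The bowl rim (320,278) sits midway between the fingers, and all three coasters are in clear view. I'll descend and grip, then measure the coasters from this picture.

>>> move_arm(increments="0 0 0.6 0 0 0 0;0 0 0.5 0 0 0 0;0 0 0.28 0 0 0 0;0 0 0 0 0 0 0;0 0 0 0 0 0 255;0 0 0 0 0 0 255;0 0 0 0 0 0 255;0 0 0 0 0 0 255")

```text
time: 26.6
tcp_pos: [0.6653, 0.0004, 0.1007]
eef_rot: [-3.141, 0.003, -3.142]
contact_force: [-0.7, -0.6, 7.3]
finger_gap: 0.0644
grip_force: 27.5
```

Run:
```python
from h import *
from scipy.spatial.transform import Rotation as R
d=get_image('wrist');M=d['mount'];K=d['camera_matrix']
p=np.array([.66431,.00035,.16821]);Rt=R.from_euler('xyz',[3.14155,-.0005,3.14152]).as_matrix()
im=cv2.imread('pics/w5.png').astype(int);b,g,r=im[...,0],im[...,1],im[...,2]
H=np.zeros(r.shape,bool);H[:310,60:580]=1
for n,m in [('red',(r>150)&(g<80)&(b<80)),('green',(g>100)&(r<90)&(b<110)),('black',(r<60)&(g<60)&(b<60))]:
    cs,_=cv2.findContours((m&H).astype('uint8'),0,1);k=max(cs,key=cv2.contourArea)[:,0].astype(float)
    k=k[(k[:,1]<305)]
    c=np.c_[k,np.ones(len(k))]@np.linalg.inv(K).T@(Rt@M[:3,:3]).T;o=p+Rt@M[:3,3]
    P=o+c*((.084-o[2])/c[:,2])[:,None]
    (cc,rr)=cv2.minEnclosingCircle((P[:,:2]*1000).astype('float32'));print(n,cc,rr)
```

```text
red (585.9940795898438, 1.8721870183944702) 36.31540298461914
green (666.1048583984375, 75.63031768798828) 36.603797912597656
black (662.4141235351562, -74.80744171142578) 36.39408874511719
```

>>> move_arm(increments="0 0 0 0 0 0 255;0 0 -0.3 0 0 0 255;0 0 -0.6 0 0 0 255;0 0 -0.5 0 0 0 255;0.2 0.3 0 0 0 0 255;0.4 0.7 0 0 0 0 255;0.5 0.8 0 0 0 0 255;0.5 0.8 0 0 0 0 255")

```text
time: 27.45
tcp_pos: [0.583, 0.1316, 0.1695]
eef_rot: [3.141, 0.001, 3.141]
contact_force: [-0.2, 0.1, -0.7]
finger_gap: 0.0643
grip_force: 28.3
```

>>> move_arm(increments="0.5 0.8 0 0 0 0 255;0.5 0.8 0 0 0 0 255;0.5 0.8 0 0 0 0 255;0.5 0.8 0 0 0 0 255;0.4 0.6 0 0 0 0 255;0.04 0.23 0 0 0 0 255;0 0 0.4 0 0 0 255;0 0 0.7 0 0 0 255")

```text
time: 28.25
tcp_pos: [0.4636, 0.3335, 0.1157]
eef_rot: [3.139, 0.005, -3.14]
contact_force: [1.0, -0.2, -2.7]
finger_gap: 0.0648
grip_force: 28.4
```

>>> move_arm(increments="0 0 0.7 0 0 0 255;0 0 0.5 0 0 0 255;0 0 0.3 0 0 0 255;0 0 0 0 0 0 255")

```text
time: 28.65
tcp_pos: [0.4613, 0.331, 0.0373]
eef_rot: [-3.14, -0.003, 3.141]
contact_force: [0.1, -0.6, -0.3]
finger_gap: 0.0645
grip_force: 28.3
```

>>> move_arm(increments="-0.04 0.02 0.1 0 0 0 255;0 0 0.05 0 0 0 255;0 0 0 0 0 0 255;0 0 0 0 0 0 0;0 0 0 0 0 0 0;0 0 0 0 0 0 0;0 0 0 0 0 0 0;0 0 -0.5 0 0 0 0")

```text
time: 29.45
tcp_pos: [0.4626, 0.3319, 0.0544]
eef_rot: [-3.139, -0.004, -3.142]
contact_force: [0.8, 0.7, 0.3]
finger_gap: 0.0851
grip_force: 0.0
```

>>> move_arm(increments="0 0 -0.8 0 0 0 0;0 0 -0.9 0 0 0 0;0 0 -0.9 0 0 0 0;0 0 -0.9 0 0 0 0;0 0 -0.8 0 0 1 0;0 0 0 0 0 1 0;0 0 0 0 0 1 0;0 0 0 0 0 1 0")

```text
time: 30.25
tcp_pos: [0.4641, 0.3329, 0.2718]
eef_rot: [3.141, 0.0, 2.718]
contact_force: [-0.2, -1.0, -0.5]
finger_gap: 0.0853
grip_force: 0.0
```

Run:
```python
from h import *
s=state();print(s['tcp_pos'],s['eef_rot'])
for c in ['scene','side']:
  d=snap(c,c+'6.png')
  for t in ['sugar_bowl','brass_tray']:
    print(t,[(np.round(r['at'],3).tolist(),round(r['conf'],2)) for r in spot_point(t,c)[:2]])
```

```text
[0.46414268 0.33288056 0.27179919] [3.14099881e+00 3.98921375e-04 2.71848702e+00]
sugar_bowl [([0.462, 0.333, 0.007], 0.79)]
brass_tray [([0.463, 0.329, 0.004], 0.69), ([0.486, -0.338, 0.005], 0.41)]
sugar_bowl [([0.467, 0.335, 0.009], 0.84)]
brass_tray [([0.462, 0.332, -0.0], 0.93)]
```

View pics/side6.png

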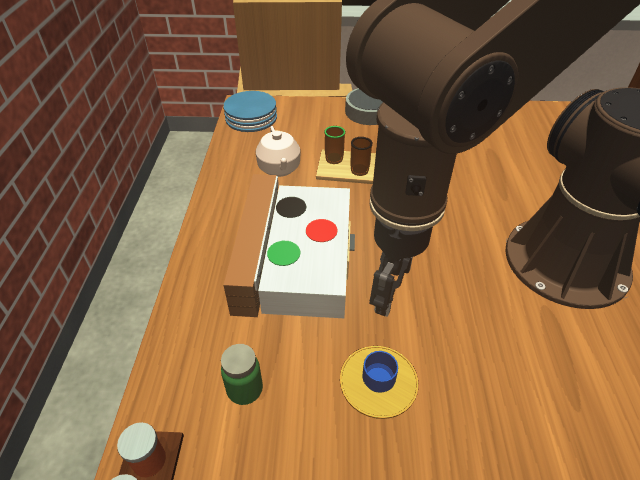

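The bowl stands centred on the tray (379,370). Next I'll turn the gripper back and return the red cup.

>>> move_arm(increments="0 0 0 0 0 1 0;0 0 0 0 0 1 0;0 0 0 0 0 1 0;0 0 0 0 0 1 0;0 0 0 0 0 1 0;0 0 0 0 0 1 0;0 0 0 0 0 1 0;0 0 0 0 0 1 0")

```text
time: 31.35
tcp_pos: [0.4642, 0.3329, 0.2712]
eef_rot: [-3.141, 0.0, 1.883]
contact_force: [0.4, -0.3, -1.4]
finger_gap: 0.0852
grip_force: 0.0
```

>>> move_arm(increments="0 0 0 0 0 1 0;0 0 0 0 0 1 0;0 0 0 0 0 0.96 0;-0.5 0.2 0 0 0 0 0;-0.85 0.2 0 0 0 0 0;-0.85 0.2 0 0 0 0 0;-0.85 0.2 0 0 0 0 0;-0.85 0.1 0 0 0 0 0")

```text
time: 32.15
tcp_pos: [0.5105, 0.1365, 0.2713]
eef_rot: [3.141, -0.0, 1.577]
contact_force: [1.7, 0.4, -0.3]
finger_gap: 0.0856
grip_force: 0.0
```

>>> move_arm(increments="-0.85 0 0 0 0 0 0;-0.85 0 0 0 0 0 0;-0.85 0 0 0 0 0 0;-0.85 -0.1 0 0 0 0 0;-0.85 -0.2 0 0 0 0 0;-0.85 -0.2 0 0 0 0 0;-0.85 -0.3 0 0 0 0 0;-0.85 -0.3 0 0 0 0 0")

```text
time: 32.95
tcp_pos: [0.4557, -0.2038, 0.2713]
eef_rot: [3.141, 0.0, 1.577]
contact_force: [0.9, -0.4, 0.1]
finger_gap: 0.0852
grip_force: 0.0
```

>>> move_arm(increments="-0.85 -0.4 0 0 0 0 0;-0.85 -0.4 0 0 0 0 0;-0.5 -0.2 0 0 0 0 0;0 0 0 0 0 0 0;0 0 0 0 0 0 0")

```text
time: 33.45
tcp_pos: [0.4066, -0.3126, 0.2711]
eef_rot: [-3.141, -0.0, 1.575]
contact_force: [-0.2, -0.4, 0.3]
finger_gap: 0.0855
grip_force: 0.0
```

>>> move_arm(increments="-0.72 -0.09 0 0 0 0 0;0 0 0.8 0 0 0 0;0 0 0.9 0 0 0 0;0 0 0.9 0 0 0 0;0 0 0.8 0 0 0 0;0 0 0.49 0 0 0 0;0 0 0 0 0 0 0;0 0 0 0 0 0 255")

```text
time: 34.25
tcp_pos: [0.4032, -0.3476, 0.0772]
eef_rot: [-3.141, -0.0, 1.577]
contact_force: [0.5, -0.4, 0.1]
finger_gap: 0.0733
grip_force: 0.0
```

>>> move_arm(increments="0 0 0 0 0 0 255;0 0 0 0 0 0 255;0 0 0 0 0 0 255;0 0 0 0 0 0 255;0 0 -0.4 0 0 0 255;0 0 -0.8 0 0 0 255;0 0 -0.9 0 0 0 255;0 0 -0.9 0 0 0 255")

```text
time: 35.05
tcp_pos: [0.4024, -0.3482, 0.2296]
eef_rot: [3.141, 0.001, 1.575]
contact_force: [0.9, -0.9, -1.9]
finger_gap: 0.0546
grip_force: 27.8
```

>>> move_arm(increments="0.3 0.2 -0.7 0 0 0 255;0.7 0.45 0 0 0 0 255;0.8 0.5 0 0 0 0 255;0.8 0.5 0 0 0 0 255;0.8 0.5 0 0 0 0 255;0.8 0.5 0 0 0 0 255;0.8 0.5 0 0 0 0 255;0.8 0.5 0 0 0 0 255")

```text
time: 35.85
tcp_pos: [0.5847, -0.0557, 0.2633]
eef_rot: [3.14, 0.0, 1.575]
contact_force: [1.4, -0.7, -0.8]
finger_gap: 0.0541
grip_force: 27.8
```

>>> move_arm(increments="0.8 0.5 0 0 0 0 255;0.8 0.5 0 0 0 0 255;0.7 0.4 0 0 0 0 255;0.37 0.2 0 0 0 0 255;0 0 0.4 0 0 0 255;0 0 0.8 0 0 0 255;0 0 0.6 0 0 0 255;0 0 0.3 0 0 0 255")

```text
time: 36.65
tcp_pos: [0.6619, 0.0759, 0.1551]
eef_rot: [-3.139, 0.0, 1.575]
contact_force: [-0.9, 0.4, -1.6]
finger_gap: 0.0544
grip_force: 27.7
```

>>> move_arm(increments="0 0 0.1 0 0 0 255;0 0 0 0 0 0 255;0 0 0 0 0 0 255")

```text
time: 36.95
tcp_pos: [0.6642, 0.0762, 0.1535]
eef_rot: [3.139, -0.0, 1.575]
contact_force: [-0.1, 0.2, -0.8]
finger_gap: 0.0546
grip_force: 27.7
```

>>> move_arm(increments="0 0.03 0.08 0 0 0 255;0 0 0.06 0 0 0 255;0 0 0 0 0 0 255;0 0 0 0 0 0 255")

```text
time: 37.35
tcp_pos: [0.6664, 0.0764, 0.1469]
eef_rot: [3.138, -0.0, 1.575]
contact_force: [-1.5, 1.1, 14.0]
finger_gap: 0.0545
grip_force: 28.3
```

>>> move_arm(increments="0 0 -0.02 0 0 0 0;0 0 0 0 0 0 0;0 0 0 0 0 0 0;0 0 0 0 0 0 0;0 0 -0.5 0 0 0 0;0 0 -0.9 0 0 0 0;0 0 -0.9 0 0 0 0;-0.4 -0.15 0 0 0 0 0")

```text
time: 38.15
tcp_pos: [0.6608, 0.0578, 0.2671]
eef_rot: [3.132, -0.001, 1.577]
contact_force: [0.2, -0.6, -0.4]
finger_gap: 0.0853
grip_force: 0.0
```

>>> move_arm(increments="-0.8 -0.4 0 0 0 0 0;-0.8 -0.4 0 0 0 0 0;-0.8 -0.4 0 0 0 0 0;-0.8 -0.4 0 0 0 0 0;-0.8 -0.4 0 0 0 0 0;-0.8 -0.4 0 0 0 0 0;-0.8 -0.4 0 0 0 0 0;-0.8 -0.4 0 0 0 0 0")

```text
time: 38.95
tcp_pos: [0.4976, -0.266, 0.2609]
eef_rot: [3.141, 0.0, 1.575]
contact_force: [-0.1, 0.1, -0.3]
finger_gap: 0.0855
grip_force: 0.0
```

>>> move_arm(increments="-0.8 -0.2 0 0 0 0 0;-0.15 -0.02 0 0 0 0 0;0 0 0.4 0 0 0 0;0 0 0.8 0 0 0 0;0 0 0 0 0 0 0;0 0 0 0 0 0 0")

```text
time: 39.55
tcp_pos: [0.4878, -0.3115, 0.2009]
eef_rot: [-3.14, -0.001, 1.575]
contact_force: [-0.0, -0.7, 0.5]
finger_gap: 0.0854
grip_force: 0.0
```

Run:
```python
from h import *
s=state();print(s['tcp_pos'],s['eef_rot'])
for c in ['scene','side','wrist']:
  d=snap(c,c+'7.png')
  for t in ['cup_red','coaster_green','cup_black','cup_green']:
    print(t,[(np.round(r['at'],3).tolist(),round(r['conf'],2)) for r in spot_point(t,c)[:2]])
```

```text
[ 0.48778027 -0.31154688  0.20092923] [-3.14026454e+00 -9.97798791e-04  1.57534651e+00]
cup_red [([0.664, 0.076, 0.082], 0.83)]
coaster_green [([0.661, 0.076, 0.084], 0.8)]
cup_black [([0.463, 0.334, 0.001], 0.29)]
cup_green [([0.561, -0.361, 0.018], 0.85)]
cup_red [([0.666, 0.076, 0.086], 0.57)]
coaster_green [([0.665, 0.074, 0.078], 0.6)]
cup_black [([0.486, -0.311, 0.014], 0.82), ([0.663, 0.074, 0.079], 0.27)]
cup_green [([0.56, -0.364, 0.015], 0.64)]
cup_red []
coaster_green []
cup_black [([0.485, -0.311, 0.012], 0.79)]
cup_green [([0.564, -0.363, 0.014], 0.94)]
```

View pics/side7.png

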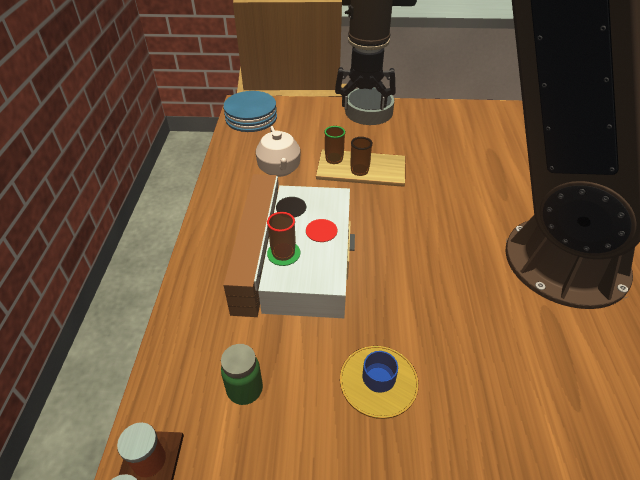

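The side view shows the red cup upright at (282,240), but I put it back on the green coaster, which is my mistake: it belongs on the red one at (321,230). I'll place black now, then move red to its own coaster, which also frees the green one.

>>> move_arm(increments="0 0 0.8 0 0 0 0;0 0 0.9 0 0 0 0;0 0 0.77 0 0 0 0;0 0 0 0 0 0 0;0 0 0 0 0 0 255;0 0 0 0 0 0 255;0 0 0 0 0 0 255;0 0 0 0 0 0 255")

```text
time: 41.1
tcp_pos: [0.489, -0.3128, 0.0795]
eef_rot: [3.139, 0.002, 1.575]
contact_force: [-3.5, 0.4, 10.3]
finger_gap: 0.054
grip_force: 26.6
```

>>> move_arm(increments="0 0 0 0 0 0 255;0 0 -0.4 0 0 0 255;0 0 -0.8 0 0 0 255;0 0 -0.9 0 0 0 255;0 0 -0.9 0 0 0 255;0.3 0.2 -0.7 0 0 0 255;0.7 0.5 0 0 0 0 255;0.7 0.55 0 0 0 0 255")

```text
time: 41.9
tcp_pos: [0.551, -0.2266, 0.2656]
eef_rot: [3.137, 0.002, 1.573]
contact_force: [-0.5, 0.3, -1.3]
finger_gap: 0.0542
grip_force: 28.0
```

>>> move_arm(increments="0.8 0.6 0 0 0 0 255;0.8 0.6 0 0 0 0 255;0.7 0.5 0 0 0 0 255;0.5 0.35 0 0 0 0 255;0.2 0.2 0.2 0 0 0 255;0 0 0.8 0 0 0 255;0 0 0.8 0 0 0 255;0 0 0.3 0 0 0 255")

```text
time: 42.7
tcp_pos: [0.6596, -0.0764, 0.1541]
eef_rot: [-3.137, -0.001, 1.575]
contact_force: [-0.1, 0.9, -1.1]
finger_gap: 0.0542
grip_force: 28.0
```

>>> move_arm(increments="0 0 0.1 0 0 0 255;0 0 0 0 0 0 255;0 0 0 0 0 0 255")

```text
time: 43.0
tcp_pos: [0.663, -0.0768, 0.1542]
eef_rot: [3.139, 0.0, 1.575]
contact_force: [0.8, 0.3, -1.4]
finger_gap: 0.0542
grip_force: 28.0
```

>>> move_arm(increments="0.02 0 0.08 0 0 0 255;0 0 0.04 0 0 0 255;0 0 0 0 0 0 255;0 0 0 0 0 0 0;0 0 0 0 0 0 0;0 0 0 0 0 0 0;0 0 0 0 0 0 0;0 0 -0.5 0 0 0 0")

```text
time: 43.8
tcp_pos: [0.66, -0.075, 0.1686]
eef_rot: [-3.136, -0.001, 1.575]
contact_force: [0.0, 0.3, 0.5]
finger_gap: 0.0852
grip_force: 0.0
```

>>> move_arm(increments="0 0 -0.9 0 0 0 0;0 0 -0.9 0 0 0 0;0.6 0.05 0 0 0 0 0;0.8 0 0 0 0 0 0;0.8 0 0 0 0 0 0;0.6 0 0 0 0 0 0;0.22 0 0 0 0 0 0;0 0 0 0 0 0 0")

```text
time: 44.6
tcp_pos: [0.6637, 0.0771, 0.2612]
eef_rot: [-3.141, -0.0, 1.577]
contact_force: [0.3, 0.5, 0.9]
finger_gap: 0.0856
grip_force: 0.0
```

>>> move_arm(increments="0 0.02 0.8 0 0 0 0;0 0 0.8 0 0 0 0;0 0 0.68 0 0 0 0;0 0 0 0 0 0 0;0 0 0 0 0 0 255;0 0 0 0 0 0 255;0 0 0 0 0 0 255;0 0 0 0 0 0 255")

```text
time: 45.4
tcp_pos: [0.6662, 0.0755, 0.1497]
eef_rot: [3.138, 0.0, 1.575]
contact_force: [-0.9, -2.4, 9.0]
finger_gap: 0.0541
grip_force: 26.9
```

>>> move_arm(increments="0 0 0 0 0 0 255;0 0 -0.3 0 0 0 255;0 0 -0.6 0 0 0 255;-0.3 -0.3 0 0 0 0 255;-0.6 -0.6 0 0 0 0 255;-0.4 -0.4 0 0 0 0 255;-0.2 -0.25 0 0 0 0 255;0 0 0 0 0 0 255")

```text
time: 46.2
tcp_pos: [0.5868, -0.0006, 0.1937]
eef_rot: [3.141, 0.0, 1.574]
contact_force: [0.5, 0.7, -2.4]
finger_gap: 0.0543
grip_force: 27.5
```

>>> move_arm(increments="0.03 0 0.4 0 0 0 255;0 0 0.3 0 0 0 255;0 0 0.1 0 0 0 255;0 0 0.08 0 0 0 255;0 0 0 0 0 0 255;0 0 0 0 0 0 255")

```text
time: 46.8
tcp_pos: [0.5885, 0.0022, 0.1491]
eef_rot: [3.14, -0.0, 1.575]
contact_force: [0.7, 0.4, 1.0]
finger_gap: 0.0538
grip_force: 26.9
```

>>> move_arm(increments="0 0 0.02 0 0 0 255;0 0 0 0 0 0 0;0 0 0 0 0 0 0;0 0 0 0 0 0 0;0 0 0 0 0 0 0;0 0 -0.5 0 0 0 0;0 0 -0.9 0 0 0 0;0 0 -0.9 0 0 0 0")

```text
time: 47.6
tcp_pos: [0.5869, 0.0019, 0.2631]
eef_rot: [-3.14, -0.0, 1.575]
contact_force: [0.4, -1.0, -0.9]
finger_gap: 0.0856
grip_force: 0.0
```

>>> move_arm(increments="-0.5 0 0 0 0 0 0;-0.8 -0.1 0 0 0 0 0;-0.8 -0.1 0 0 0 0 0;-0.8 -0.1 0 0 0 0 0;-0.8 -0.1 0 0 0 0 0;-0.8 0 0 0 0 0 0;-0.8 0 0 0 0 0 0;-0.8 0 0 0 0 0 0")

```text
time: 48.4
tcp_pos: [0.5686, -0.3049, 0.2623]
eef_rot: [3.142, -0.0, 1.575]
contact_force: [0.6, 0.6, 1.2]
finger_gap: 0.0848
grip_force: 0.0
```

>>> move_arm(increments="-0.8 0 0 0 0 0 0;-0.4 0 0 0 0 0 0;0 0 0.4 0 0 0 0;0 0 0.8 0 0 0 0;0 0 0 0 0 0 0;0 0 0 0 0 0 0")

```text
time: 49.0
tcp_pos: [0.5689, -0.3626, 0.2024]
eef_rot: [-3.14, -0.001, 1.575]
contact_force: [0.3, -0.1, -0.1]
finger_gap: 0.0853
grip_force: 0.0
```

>>> move_arm(increments="-0.03 -0.1 0.8 0 0 0 0;0 0 0.9 0 0 0 0;0 0 0.8 0 0 0 0;0 0 0 0 0 0 0;0 0 0 0 0 0 255;0 0 0 0 0 0 255;0 0 0 0 0 0 255;0 0 0 0 0 0 255")

```text
time: 49.8
tcp_pos: [0.5656, -0.3658, 0.0806]
eef_rot: [3.138, 0.003, 1.575]
contact_force: [-0.6, -0.6, 6.8]
finger_gap: 0.0546
grip_force: 25.4
```

>>> move_arm(increments="0 0 0 0 0 0 255;0 0 -0.4 0 0 0 255;0 0 -0.8 0 0 0 255;0 0 -0.9 0 0 0 255;0 0 -0.9 0 0 0 255;0 0 -0.9 0 0 0 255;0.5 0.1 0 0 0 0 255;0.8 0.2 0 0 0 0 255")

```text
time: 50.6
tcp_pos: [0.5796, -0.3013, 0.2767]
eef_rot: [3.136, 0.004, 1.572]
contact_force: [0.3, 0.6, -1.9]
finger_gap: 0.0549
grip_force: 28.1
```

>>> move_arm(increments="0.8 0.2 0 0 0 0 255;0.8 0.2 0 0 0 0 255;0.8 0.2 0 0 0 0 255;0.8 0.2 0 0 0 0 255;0.8 0.2 0 0 0 0 255;0.8 0.2 0 0 0 0 255;0.8 0.2 0 0 0 0 255;0.8 0.2 0 0 0 0 255")

```text
time: 51.4
tcp_pos: [0.6581, 0.0225, 0.275]
eef_rot: [3.138, 0.0, 1.575]
contact_force: [0.4, -0.3, -2.5]
finger_gap: 0.0547
grip_force: 28.1
```

>>> move_arm(increments="0.7 0.1 0 0 0 0 255;0.4 0.03 0 0 0 0 255;0 0 0 0 0 0 255;0 0 0 0 0 0 255")

```text
time: 51.8
tcp_pos: [0.6639, 0.0756, 0.2736]
eef_rot: [3.14, 0.0, 1.576]
contact_force: [0.8, 0.6, -0.9]
finger_gap: 0.0544
grip_force: 28.1
```

>>> move_arm(increments="0 0.03 0.5 0 0 0 255;0 0 0.8 0 0 0 255;0 0 0.7 0 0 0 255;0 0 0.3 0 0 0 255;0 0 0.1 0 0 0 255;0 0 0.06 0 0 0 255;0 0 0 0 0 0 255;0 0 0 0 0 0 255")

```text
time: 52.6
tcp_pos: [0.6661, 0.0757, 0.1508]
eef_rot: [3.139, -0.0, 1.575]
contact_force: [0.6, 0.4, -1.4]
finger_gap: 0.0546
grip_force: 28.1
```

>>> move_arm(increments="0 0 0.05 0 0 0 255;0 0 0.02 0 0 0 255;0 0 0 0 0 0 255;0 0 0 0 0 0 0;0 0 0 0 0 0 0;0 0 0 0 0 0 0;0 0 0 0 0 0 0;0 0 -0.5 0 0 0 0")

```text
time: 53.4
tcp_pos: [0.6634, 0.0756, 0.168]
eef_rot: [-3.136, 0.0, 1.575]
contact_force: [-0.3, 0.3, 0.1]
finger_gap: 0.0856
grip_force: 0.0
```

>>> move_arm(increments="0 0 -0.9 0 0 0 0;0 0 -0.9 0 0 0 0;0 0 -0.9 0 0 0 0;0 -0.6 -0.2 0 0 0 0;0.2 -0.8 0 0 0 0 0;0.2 -0.8 0 0 0 0 0;0 0 0 0 0 0 0;0 0 0 0 0 0 0")

```text
time: 54.2
tcp_pos: [0.555, 0.0955, 0.3164]
eef_rot: [3.14, -0.0, 1.576]
contact_force: [1.1, 0.5, 0.6]
finger_gap: 0.0853
grip_force: 0.0
```

Run:
```python
from h import *
s=state();print(s['tcp_pos'],s['time'])
for c in ['scene','side','wrist']:
  d=snap(c,c+'8.png')
  for t in ['cup_red','cup_black','cup_green','sugar_bowl','pot']:
    print(t,[(np.round(r['at'],3).tolist(),round(r['conf'],2)) for r in spot_point(t,c)[:2]])
```

```text
[0.55498657 0.09549739 0.31640257] 54.2
cup_red [([0.585, 0.0, 0.082], 0.75)]
cup_black [([0.664, -0.078, 0.082], 0.83)]
cup_green [([0.464, 0.334, 0.003], 0.7), ([0.659, 0.077, 0.088], 0.57)]
sugar_bowl [([0.46, 0.332, 0.007], 0.92)]
pot [([0.72, -0.338, 0.0], 0.72)]
cup_red [([0.586, 0.002, 0.085], 0.94)]
cup_black [([0.658, -0.071, 0.083], 0.76)]
cup_green [([0.662, 0.078, 0.085], 0.84)]
sugar_bowl [([0.466, 0.332, 0.01], 0.67)]
pot [([0.719, -0.334, 0.001], 0.85)]
cup_red [([0.587, 0.002, 0.087], 0.6)]
cup_black [([0.66, -0.078, 0.081], 0.92)]
cup_green [([0.665, 0.08, 0.084], 0.9)]
sugar_bowl []
pot []
```

View pics/scene8.png

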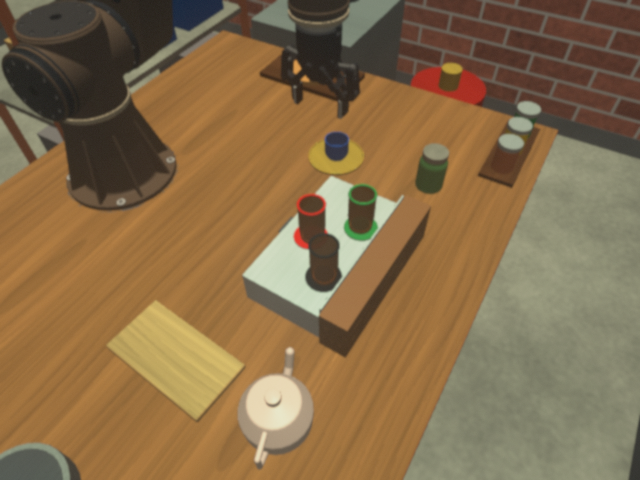

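View pics/side8.png

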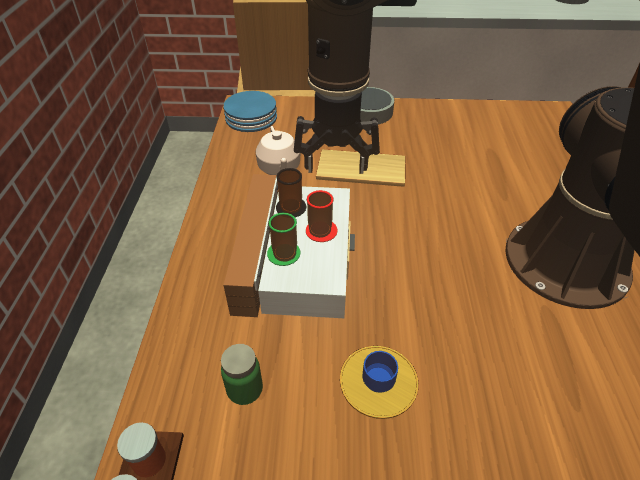

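Each cup stands upright on the coaster matching its rim: red (312,218), green (362,210) and black (323,262) in the scene view. The bowl is centred on the tray (337,147), the pot hasn't moved and the robot is clear.

```bash
python3 -c "
from plant import sign_off
print(sign_off())"
```

```text
the job is handed in; nothing more can be done
None
```

I handed in the job at about 54 s. All three cups stand on the coasters matching their rims, the sugar bowl is centred on the brass tray, and the teapot hasn't moved; I first put the red cup back on the green coaster by mistake and then moved it to the red one.

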